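Right the fallen canister and return it through the sprung gate

ROBOT

A 7-joint arm with a two-finger parallel gripper is mounted at the origin on the work surface. World frame = base frame: x ahead of the robot, y to its left, z up, the work surface at z = 0. Lengths are in m, angles in rad, forces in N, time in s.
With the tool pointing down it reaches from about 0.35 to 0.9 m from the base axis. Payload 19.9 kg.
Tool frame: the origin (TCP) lies midway between the tips of the shut fingers; the grasp point (between the pads) lies 19 mm behind it; z points along the fingers, y is the line along which they close (so a half turn about z gives the same grasp; the last joint's range is limited). The gripper opens to 85 mm and grips with 20 to 120 N. Pads are 22 mm wide; open, the fingers measure 114 mm over their backs; the gripper's body (76 mm by 85 mm) begins 54 mm behind the grasp point. The pads swing forward as they close: fully open they stand 13 mm farther back than shut.
Start: joints at [-1.286, 0.417, -0.01, 1.614, 0.005, 1.111, -0.053], TCP at [0.201, 0.592, 0.231] pointing down, gripper open.
Joint ranges: [-2.81, 2.81], [-0.39, 2.02], [-1.27, 1.25], [0.06, 2.57], [-1.19, 4.33], [0.19, 2], [-2.82, 2.82]. Speed limits (rad/s): [1.89, 1.89, 2.39, 2.39, 3.01, 3.01, 3.01].

INTERFACE

Orientations are given as a unit quaternion [w, x, y, z].
In Python, from station import bot, jaws, solver, imaging, readout gives the robot as it stands. Calls block until the motion is done:
- bot.movep(position, orientation): joint-space move of the TCP to a pose.
- bot.move_l(position, frame=None, feed=0.15, force_limit=None): straight line of the TCP; frame=None keeps the orientation; feed is the mean speed in m/s. With force_limit (N) it stops when the force on the tool has changed by that much, and returns True; else False.
- bot.goto_joints(angles): joint-space move.
- jaws.gripper_to(opening, f_grip=None): finger opening in m; f_grip is the grip in N (None keeps the last); returns when the fingers have stopped.
- bot.sleep(seconds).
- solver.inverse_kinematics(position, orientation): joint angles nearest the present ones, or None.
- imaging.grab_frame(name): name is "scene" or "top" or "wrist"; returns a dict with "image" (480x640x3 uint8, blue, green, red), "fx", "fy", "cx", "cy" (pixels), "T" (4x4, takes a point from camera to world coordinates); the wrist camera has in their place "mount" (4x4, takes a point from camera to tool coordinates, whose origin is the TCP and whose axes are the flange's). Camera axes: x right, y down, z forward; pixel columns grow to the right and rows downward; lengths in m; the calibration is good to about 2 mm. A picture is of the moment at which its call begins: read the wrist's pose just before it. There is no depth.
A pose or a line that the arm cannot do raises bot.IKError and nothing moves.
- bot.job_done(): hands the job in; it is judged then, once.
Readings, each from a call of its own:
- readout.read_time_s(): time.
- readout.read_q(): joint angles.
- readout.read_qd(): joint speeds.
- readout.read_joint_torque(): joint torques, N m.
- readout.read_ee_pos(): TCP position.
- readout.read_ee_rot(): TCP orientation.
- readout.read_ft_force(): force on the tool from outside, world axes, zero at the start.
- readout.read_moment(): the same for the moment, N m.
- readout.read_grip_width(): finger opening in m.
- readout.read_gripper_force(): force on a finger pad.
Only numpy, scipy, OpenCV 4.12 (cv2) and the standard library are available. Lean on these libraries where they do the work, as an engineer would, in place of code of your own. Each camera call takes 0.05 s, during which the arm holds its last target. There are 200 camera calls.

TASK

The test canister with the yellow cap has been knocked over on the meter bench. Stand it upright on the bench outside the bays, then slide it, kept upright and on the bench, through the sprung gate of the yellow bay until the gate has closed fully behind it, and let go. Leave the red canister and all the other things on the bench where they are.

Things in the scene. Friction and masses are not known exactly. Their poses are not given: they have to be found in the camera images.
- canister: sealed aluminium canister with a yellow cap and a yellow band, 170 mm long, lying on its side at the start. Origin on its axis at mid-length; own z runs from flat base to cap. Body 50 mm across, with two black hexagonal bumpers (54 mm across flats, 62 across corners) at 0-10 and 86-96 mm from the base; it lies on their flats. Cap 34 mm across, 115-170 mm from the base. About 0.25 kg; The canister to right and return
- canister_base (a point): centre of the canister's flat base (canister z = -85 mm)
- canister_cap (a point): point on the axis at the middle of the yellow cap (canister z = +58 mm, 143 mm from the base)
- yellow_bay: open-fronted bay fixed on the bench, grey with yellow top rails and yellow gate leaves. Origin: centre of the doorway at bench level; own x points into the bay, z up. No floor: the bench runs through. Inside 80 mm wide, 100 mm deep; doorway 76 mm between hinges. Walls 6 mm thick, 100 mm tall (back 118). Where the fallen canister belongs; empty at the start
- yellow_bay_slot (a point): centre of the yellow bay's top slot (bay x = 54 mm, 118 mm above the bench). Two top rails, underside 112 and top 118 mm above the bench, leave a slot 44 mm wide along bay x, open at the doorway end: a standing canister's cap slides along it, sticking up 52 mm above the rails, but the body cannot pass from above. The back wall is as high as the rails
- yellow_bay_left_leaf (a joint): left (+y) leaf of the yellow gate, 36 mm long, from 18 to 80 mm above the bench, upright hinge at bay y = +38 mm, x = 0; 0 = shut across the doorway, grows to 1.6 rad as it swings into the bay; sprung shut, about 0.2 N at its tip to start, 0.5 N fully open; closes by itself when nothing blocks it
- yellow_bay_right_leaf (a joint): right (-y) leaf of the yellow gate, 36 mm long, from 18 to 80 mm above the bench, upright hinge at bay y = -38 mm, x = 0; 0 = shut across the doorway, grows to 1.6 rad as it swings into the bay; sprung shut, about 0.2 N at its tip to start, 0.5 N fully open; closes by itself when nothing blocks it
- red_bay: open-fronted bay fixed on the bench, grey with red top rails and red gate leaves. Origin: centre of the doorway at bench level; own x points into the bay, z up. No floor: the bench runs through. Inside 80 mm wide, 100 mm deep; doorway 76 mm between hinges. Walls 6 mm thick, 100 mm tall (back 118). Same make as the yellow one, occupied by the red canister; leave alone
- red_canister: sealed aluminium canister with a red cap and a red band, 170 mm long, standing in the red bay. Origin on its axis at mid-length; own z runs from flat base to cap. Body 50 mm across, with two black hexagonal bumpers (54 mm across flats, 62 across corners) at 0-10 and 86-96 mm from the base; it lies on their flats. Cap 34 mm across, 115-170 mm from the base. Leave alone
- tape_spool: white tape spool, 56 mm across, 21 mm tall, standing on its flat end; origin at the centre of its underside; leave alone
- union: brass pipe union, 46 mm across, 48 mm tall, upright; origin at the centre of its underside; leave alone
- paste_jar: small jar with blue lid, 52 mm across, 60 mm tall; origin at the centre of its underside; leave alone
- parts_cup: orange cup, 52 mm across, 50 mm tall; origin at the centre of its underside; leave alone
- funnel: clear plastic funnel standing on its wide mouth, 110 mm across at the foot, 115 mm tall; origin at the centre of its underside; leave alone
- wrench: steel wrench lying flat, 200 mm long along its own x; leave alone
- driver: screwdriver lying flat along its own x, about 200 mm long; leave alone
Things that resemble listed ones, but are neither listed nor needed, are in the scene too. What is shaped like the canister but green or purple is not meant.

How it is judged:
On the way, in this order (a step that is already met when the one before it is completed fails the run):
1. the yellow canister stands upright on the bench, outside the bays (angle between canister's own z axis and vertical below 0.1 rad and height (world z) of canister_base below 0.006 m and height (world z) of canister_cap above 0.13 m and (x of canister in the frame of yellow_bay below -0.02 m or y of canister in the frame of yellow_bay below -0.06 m or y of canister in the frame of yellow_bay above 0.06 m) and linear speed of canister below 0.03 m/s), for 0.2 s.
2. it passes upright through the doorway of the yellow bay, pushing the gate open (angle between canister's own z axis and vertical below 0.25 rad and x of canister in the frame of yellow_bay between -0.005 and 0.06 m and y of canister in the frame of yellow_bay between -0.03 and 0.03 m and height (world z) of canister_base below 0.015 m and value of joint any of yellow_bay_left_leaf, yellow_bay_right_leaf above 0.5 rad), for 0.02 s.
At the end, for the whole second after the job is handed in: the yellow canister stands upright (within 0.1 rad) and still on the bench inside the yellow bay (its axis 35 to 85 mm behind the doorway and within 30 mm of the bay's middle), released, both yellow gate leaves shut (under 0.1 rad) behind it, and the red canister still in the red bay (angle between canister's own z axis and vertical below 0.1 rad and height (world z) of canister_base below 0.006 m and height (world z) of canister_cap above 0.13 m and x of canister in the frame of yellow_bay between 0.035 and 0.085 m and y of canister in the frame of yellow_bay between -0.03 and 0.03 m and value of joint each of yellow_bay_left_leaf, yellow_bay_right_leaf below 0.1 rad and linear speed of canister below 0.01 m/s and angular speed of canister below 0.1 rad/s and contact force between the fingers and canister below 0.05 N and horizontal distance between red_canister and red_bay below 0.09 m); the robot touches nothing.
It fails at once if the red canister is shifted by more than 20 mm (distance of red_canister from where it was at the start of the episode above 0.02 m).
It fails at once if any other loose thing on the bench (spool, union, jar, cup, funnel, wrench, screwdriver) is shifted by more than 20 mm (distance of any of tape_spool, union, paste_jar, parts_cup, funnel, wrench, driver from where it was at the start of the episode above 0.02 m).
It fails at once if the yellow canister tips over (more than 0.4 rad) inside the yellow bay's doorway or bay ((x of canister in the frame of yellow_bay between 0.035 and 0.085 m and y of canister in the frame of yellow_bay between -0.03 and 0.03 m) and angle between canister's own z axis and vertical above 0.4 rad and height (world z) of canister below 0.12 m).
It also fails if it takes over 58 s, if anything falls off the work surface, if the arm or the gripper's body presses on something with over 40 N, if the wrist force passes 120 N, or if a joint passes its speed limit or range.

## Working session

There is one attempt and no reset: what is moved stays moved. The work goes in short steps, each a Python script; the robot and the scene stay as the last script left them, time stands still between calls to the robot, and variables do not carry over. Pictures are saved under pics/ and viewed, at most 10 in all, crops included, and the job is handed in when it is done.

```bash
mkdir -p pics && ls
python3 - <<'E'
from station import bot, jaws, solver, imaging, readout
import cv2, numpy as np, pickle
d={}
for n in("scene","top"):
    f=imaging.grab_frame(n); d[n]=f
    cv2.imwrite(f"pics/{n}0.png",f["image"]); print(n,f["fx"],f["cx"],f["cy"],np.round(f["T"],3).tolist())
pickle.dump(d,open("f0.pkl","wb"))
print(readout.read_time_s(),readout.read_ee_rot())
E
```

```text
pics
scene 611.4522954514964 323.3153852914759 239.1259193439742 [[0.239, 0.533, -0.812, 1.807], [0.971, -0.131, 0.2, -0.35], [0.0, -0.836, -0.549, 1.011], [0.0, 0.0, 0.0, 1.0]]
top 444.06532179350523 313.48678799642653 238.624561276779 [[-0.027, -0.996, 0.087, 0.357], [-1.0, 0.027, 0.003, -0.015], [-0.005, -0.086, -0.996, 1.044], [0.0, 0.0, 0.0, 1.0]]
0.1 [-4.83246858e-05  1.62650964e-01  9.86683511e-01 -5.56734251e-04]
```

View pics/scene0.png

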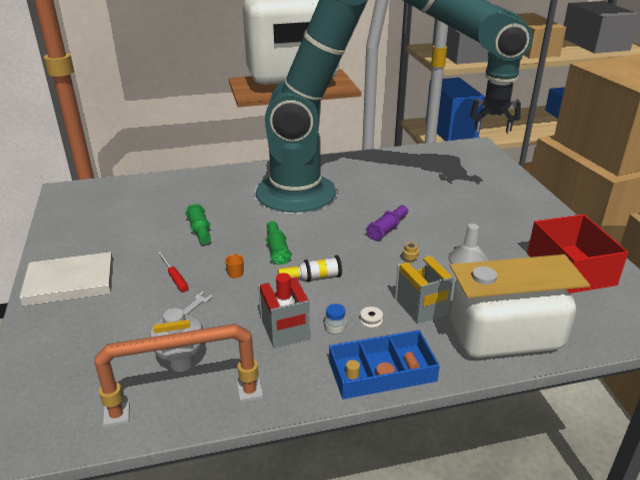

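View pics/top0.png

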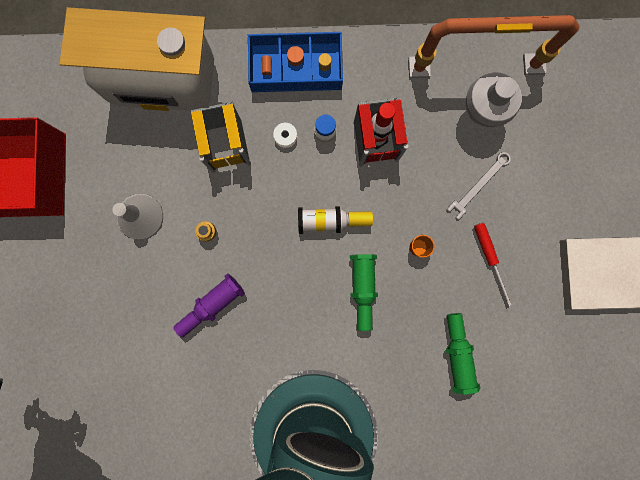

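The scene holds five canister-shaped objects (top view): the yellow-capped one at (335,219), green ones at (364,292) and (462,355), a purple one at (208,306), and the red one standing in the red bay at (385,120). Only the one at (335,219) has a yellow cap and band, with its base at about u=298 and its cap end at u=372. The yellow bay is at (220,135), with its gate facing the robot at row ~163. I'll confirm both in an enlarged crop.

Run:
```python
import cv2,pickle
im=pickle.load(open("f0.pkl","rb"))["top"]["image"]
cv2.imwrite("pics/crop1.png",cv2.resize(im[95:245,185:385],None,fx=4,fy=4,interpolation=cv2.INTER_CUBIC))
```

```text
(no output)
```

View pics/crop1.png

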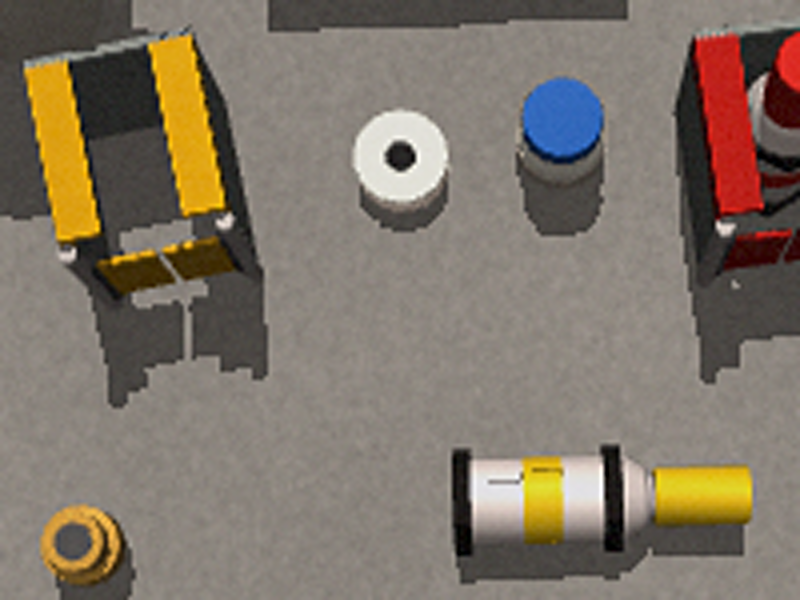

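```bash
cat > h.py <<'E'
import numpy as np,pickle
from scipy.spatial.transform import Rotation as R
def w(f,u,v,z):
    d=f["T"][:3,:3]@np.array([(u-f["cx"])/f["fx"],(v-f["cy"])/f["fy"],1]); o=f["T"][:3,3]
    return o+d*(z-o[2])/d[2]
E
python3 - <<'E'
from h import *
f=pickle.load(open("f0.pkl","rb"))["top"]
c=lambda u,v,z:w(f,u/4+185,v/4+95,z).round(4)
print("rail front",a:=c(142,226,.118),"back",b:=c(108,50,.118),"len",np.linalg.norm(a-b),"yaw",np.arctan2(*(b-a)[[1,0]]))
print("rail corners",[c(*p,.118)[:2].tolist() for p in((60,242),(100,235),(183,218),(226,210),(25,65),(68,60),(148,42),(190,33))])
print("leaf mid",c(164,250,.08),"ends",c(97,265,.08),c(232,235,.08))
print("base",p:=c(453,502,.027),"capend",q:=c(751,495,.027),"len",np.linalg.norm(p-q),"yaw",np.arctan2(*(q-p)[[1,0]]))
for n,u,v,z in(("spool",285,134,.021),("union",206,229,.048),("jar",326,125,.06),("cup",422,242,.05),("funneltop",120,209,.115),("funnel",140,217,0.)):
    print(n,w(f,u,v,z).round(3))
s=pickle.load(open("f0.pkl","rb"))["scene"]
print("scene base",w(s,341,267,.027).round(3),"cap",w(s,279,274,.027).round(3))
E
```

```text
rail front [0.6293 0.1805 0.118 ] back [0.7264 0.1979 0.118 ] len 0.09864669279808631 yaw 0.17731474379973092
rail corners [[0.6218, 0.2242], [0.625, 0.2029], [0.633, 0.1586], [0.6367, 0.1356], [0.7194, 0.2426], [0.7215, 0.2195], [0.7302, 0.1764], [0.7346, 0.1537]]
leaf mid [0.6265 0.1764 0.08  ] ends [0.6191 0.2136 0.08  ] [0.6339 0.1386 0.08  ]
base [0.4884 0.0216 0.027 ] capend [ 0.4877 -0.1503  0.027 ] len 0.17190142524132834 yaw -1.574868439248876
spool [0.696 0.048 0.021]
union [0.472 0.23  0.048]
jar [ 0.701 -0.048  0.06 ]
cup [ 0.429 -0.256  0.05 ]
funneltop [0.512 0.395 0.115]
funnel [0.511 0.398 0.   ]
scene base [0.498 0.023 0.027] cap [ 0.489 -0.148  0.027]
```

The crop confirms the yellow cap and band. The measured length is 0.172 m (nominal 0.170), and the bay's rails and leaves agree to about 3 mm. My plan has three steps:
1. Grip the cap with the tool tilted one way, so that turning the canister upright leaves the tool tilted the other way.
2. Stand the canister up, then grip the cap again from straight above.
3. Slide it into the bay.

First I'll check that the arm can reach these poses.

```bash
cat >> h.py <<'E'
def ori(tz,ty):
    tz=np.array(tz,float);tz/=np.linalg.norm(tz);ty=np.array(ty,float);ty-=tz*(ty@tz);ty/=np.linalg.norm(ty)
    return np.roll(R.from_matrix(np.c_[np.cross(ty,tz),ty,tz]).as_quat(),1),tz
def tilt(t,sx): return ori([0,np.sin(t),-np.cos(t)],[sx,0,0])  # tool leaning about world x
CAP=np.array([.488,-.122,.027]); YAW=.182; D=np.array([.6253,.1790,0])
BX=np.array([np.cos(YAW),np.sin(YAW),0]); BY=np.array([-BX[1],BX[0],0])
E
python3 - <<'E'
from h import *
from station import solver
for sx in(1,-1):
  for deg in(30,38,45):
    t=np.radians(deg); q,z=tilt(t,sx); q2,z2=tilt(t-np.pi/2,sx)
    P=[solver.inverse_kinematics((CAP+z*.016+[0,0,h]),q) for h in(0,.1,.2)]
    S=[solver.inverse_kinematics((np.array([.50,y,h])+z2*.016),q2) for y in(.03,.09) for h in(.145,.24)]
    print(sx,deg,[None if p is None else np.round(p,2).tolist() for p in P+S])
for s in(1,-1):
    q,z=ori([0,0,-1],s*BY)
    print(s,[None if (p:=solver.inverse_kinematics(X+[0,0,.128],q)) is None else np.round(p,2).tolist() for X in(D-.2*BX,D-.12*BX,D+.06*BX)])
E
```

```text
1 30 [[-0.1, 0.82, 0.72, 1.94, -1.07, 1.2, 1.28], [-0.26, 0.74, 0.97, 1.93, -1.01, 1.39, 1.2], [-0.37, 0.62, 1.12, 1.87, -0.91, 1.53, 1.09], [-1.05, 0.79, 0.64, 1.9, 0.51, 1.17, -0.8], [-1.07, 0.61, 0.67, 1.88, 0.58, 1.32, -0.72], [-1.08, 0.81, 0.59, 1.81, 0.47, 1.27, -0.81], [-1.1, 0.65, 0.62, 1.79, 0.53, 1.41, -0.74]]
1 38 [[-0.06, 0.91, 0.76, 1.9, -1.14, 1.38, 1.36], [-0.2, 0.82, 0.97, 1.89, -1.08, 1.55, 1.28], [-0.22, 0.62, 0.99, 1.84, -0.94, 1.6, 1.11], [-1.03, 0.71, 0.65, 1.92, 0.45, 1.09, -0.72], [-1.06, 0.54, 0.68, 1.89, 0.52, 1.26, -0.66], [-1.07, 0.73, 0.6, 1.84, 0.41, 1.19, -0.76], [-1.09, 0.58, 0.62, 1.81, 0.47, 1.35, -0.69]]
1 45 [[0.0, 0.96, 0.73, 1.86, -1.16, 1.49, 1.39], [-0.15, 0.9, 0.99, 1.86, -1.14, 1.7, 1.34], [-0.16, 0.69, 0.99, 1.82, -1.01, 1.73, 1.18], [-1.01, 0.65, 0.67, 1.94, 0.39, 1.03, -0.65], [-1.04, 0.48, 0.7, 1.9, 0.45, 1.21, -0.59], [-1.05, 0.67, 0.61, 1.87, 0.36, 1.12, -0.7], [-1.07, 0.52, 0.64, 1.83, 0.41, 1.29, -0.64]]
-1 30 [[-0.21, 0.92, 0.9, 1.95, -1.17, 1.32, -1.79], [-0.33, 0.81, 1.08, 1.93, -1.08, 1.47, -1.89], [-0.35, 0.6, 1.08, 1.87, -0.89, 1
[... 424 characters left out ...]
24], [-0.55, 0.64, -0.1, 1.83, 0.75, 1.41, 2.08], [-0.52, 0.5, -0.13, 1.79, 0.74, 1.54, 2.19]]
-1 45 [[0.01, 0.95, 0.71, 1.86, -1.15, 1.48, -1.75], [-0.1, 0.84, 0.9, 1.86, -1.1, 1.63, -1.83], [-0.21, 0.75, 1.08, 1.82, -1.05, 1.79, -1.92], [-0.47, 0.54, -0.03, 1.92, 0.74, 1.23, 2.18], [-0.46, 0.4, -0.05, 1.88, 0.7, 1.38, 2.31], [-0.53, 0.58, -0.08, 1.85, 0.69, 1.31, 2.14], [-0.51, 0.45, -0.1, 1.81, 0.67, 1.45, 2.25]]
1 [[-0.6, 0.26, 0.24, 2.13, -0.09, 0.76, 1.45], [-0.52, 0.38, 0.2, 1.94, -0.1, 0.82, 1.48], [-0.41, 0.67, 0.14, 1.46, -0.1, 1.02, 1.51]]
-1 [[-0.96, 0.3, 0.65, 2.14, -0.26, 0.78, -1.53], [-0.86, 0.44, 0.62, 1.96, -0.34, 0.85, -1.45], [-0.72, 0.75, 0.64, 1.48, -0.48, 1.07, -1.36]]
```

Run:
```python
from h import *
from station import bot,jaws,readout,imaging
import cv2
q,z=tilt(np.radians(35),1); g=CAP+z*.016
jaws.gripper_to(.06,80)
bot.movep(g-z*.10+[0,0,.10],q)
bot.move_l(g-z*.06,q,feed=.2)
print("hit",bot.move_l(g,q,feed=.08,force_limit=15),readout.read_ee_pos(),g)
jaws.gripper_to(0.0,80)
print(readout.read_grip_width(),readout.read_gripper_force(),readout.read_ft_force(),readout.read_time_s())
f=imaging.grab_frame("scene"); cv2.imwrite("pics/grasp.png",cv2.resize(f["image"][170:350,200:440],None,fx=3,fy=3))
```

```text
hit False [ 0.48810719 -0.11325246  0.01410448] [ 0.488      -0.11282278  0.01389357]
0.03194206058426845 78.89222502708435 [ 0.02287943 -2.26732707  4.12953948] 5.4583
```

View pics/grasp.png

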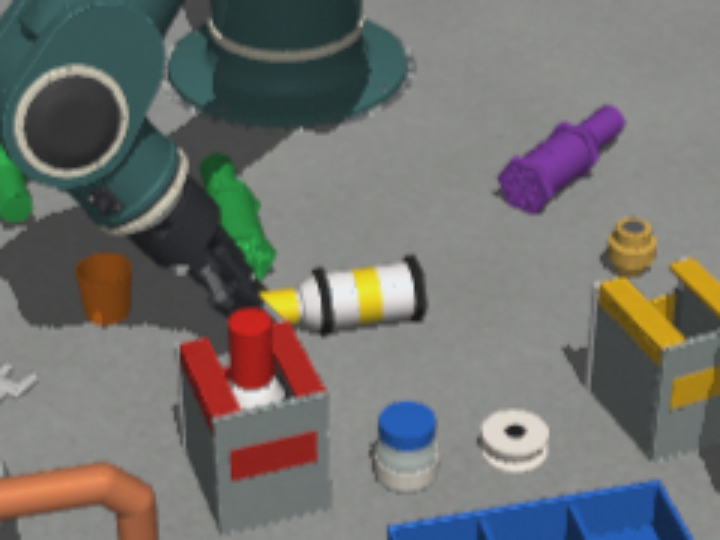

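The cap is held at a width of 0.032 m, and nothing else has moved. Next I'll lift it and turn it upright.

Run:
```python
from h import *
from station import bot,jaws,readout,imaging
import cv2
t=np.radians(35); q,z=tilt(t,1); g=CAP+z*.016
bot.move_l(g+[0,0,.20],q,feed=.2)
P=np.array([.50,.06,.23])
try: bot.move_l(P+tilt(t-np.pi/2,1)[1]*.016,tilt(t-np.pi/2,1)[0],feed=.07); print("line")
except bot.IKError as e:
    print("IK",e)
    bot.movep(P+tilt(t-np.pi/2,1)[1]*.016,tilt(t-np.pi/2,1)[0])
print(readout.read_ee_pos(),readout.read_grip_width(),readout.read_ft_force(),readout.read_time_s())
f=imaging.grab_frame("scene"); pickle.dump(f,open("f1.pkl","wb")); cv2.imwrite("pics/up.png",cv2.resize(f["image"][120:320,240:500],None,fx=3,fy=3))
```

```text
line
[0.49999055 0.04655472 0.22102146] 0.03240931787665955 [-0.60558486  0.26874386 -2.52918877] 9.3917
```

View pics/up.png

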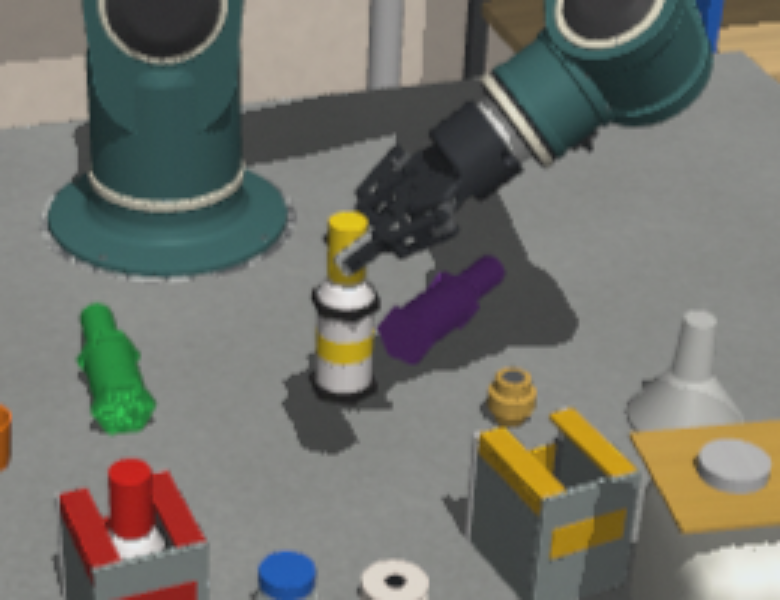

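The canister hangs upright at crop (345,300), cap up. Next I'll lower it to contact, release, back off and measure.

Run:
```python
from h import *
from station import bot,jaws,readout,imaging
import cv2
t=np.radians(35); q,z=tilt(t-np.pi/2,1)
p=np.array(readout.read_ee_pos())
bot.move_l(p-[0,0,.075],q,feed=.12)
print("contact",bot.move_l(p-[0,0,.097],q,feed=.02,force_limit=4),readout.read_ee_pos(),readout.read_ft_force())
jaws.gripper_to(.07,80)
p=np.array(readout.read_ee_pos())
bot.move_l(p-z*.09,q,feed=.15)
bot.move_l(p-z*.09+[0,.02,.12],q,feed=.25)
d={n:imaging.grab_frame(n) for n in("top","scene")}; pickle.dump(d,open("f2.pkl","wb"))
print(readout.read_time_s())
a=cv2.resize(d["top"]["image"][90:250,180:380],None,fx=4,fy=4,interpolation=cv2.INTER_CUBIC)[:600]
cv2.imwrite("pics/stood.png",a)
```

```text
contact True [0.5001397  0.04644993 0.13549707] [1.68046507 0.92314659 5.21979271]
12.7833
```

View pics/stood.png

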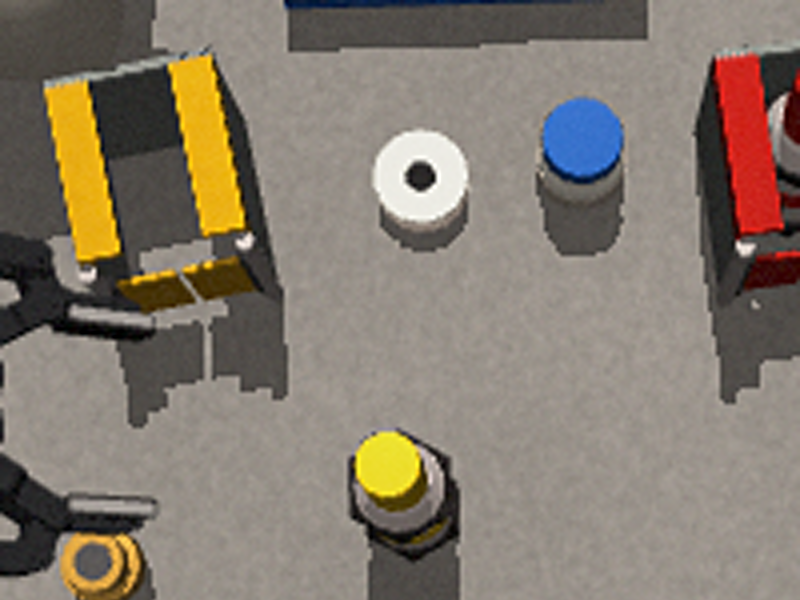

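It stands upright, with the cap top centred at crop (389,464), clear of everything. I'll compare that camera position with the arm's own record to get the camera bias.

Run:
```python
from h import *
from station import solver,readout
f=pickle.load(open("f2.pkl","rb"))["top"]
c=lambda u,v,z:w(f,u/4+180,v/4+90,z).round(4)
print("cap",c(389,464,.17))
import cv2
hsv=cv2.cvtColor(f["image"],cv2.COLOR_BGR2HSV)
m=cv2.inRange(hsv,(25,180,180),(32,255,255))[195:218,265:290]; 
print("cap blob",m.sum()/255,(lambda M:(M["m10"]/M["m00"]+265,M["m01"]/M["m00"]+195))(cv2.moments(m,True)))
fr,bk=c(163,246.5,.118),c(128,71,.118); print("slot front/back",fr,bk,"mid",(fr+bk)/2)
print("leaf gap",c(185,270,.08),"hinge caps",c(87,272,.1),c(245,241,.1))
print("D+.054BX",D+.054*BX)
```

```text
cap [0.5001 0.0575 0.17  ]
cap blob 198.0 (276.34343434343435, 205.43434343434345)
slot front/back [0.629  0.1799 0.118 ] [0.7259 0.1979 0.118 ] mid [0.67745 0.1889  0.118  ]
leaf gap [0.6265 0.1758 0.08  ] hinge caps [0.6213 0.2251 0.1   ] [0.6361 0.1391 0.1   ]
D+.054BX [0.67840812 0.18877383 0.        ]
```

The camera and arm agree to within 1 mm in x. I'll grip the cap again from above and slide to the gate, and triangulate the nearby tank roof corner to check clearance.

Run:
```python
from h import *
from station import bot,jaws,readout
d=pickle.load(open("f0.pkl","rb"))
A=[];b=[]
for n,(u,v) in(("top",(203,76)),("scene",(452,262))):
    f=d[n]; T=f["T"]; r=T[:3,:3]@[(u-f["cx"])/f["fx"],(v-f["cy"])/f["fy"],1]; r/=np.linalg.norm(r)
    M=np.eye(3)-np.outer(r,r); A.append(M); b.append(M@T[:3,3])
x,res,*_=np.linalg.lstsq(np.vstack(A),np.hstack(b),rcond=None); print("roof corner",x.round(3),res)
q,z=ori([0,0,-1],-BY); g=np.array([.500,.0585,.128])
bot.movep(g+[0,0,.12],q)
bot.move_l(g+[0,0,.055],q,feed=.2)
print("hit",bot.move_l(g,q,feed=.08,force_limit=6))
jaws.gripper_to(0,60)
print(readout.read_grip_width(),readout.read_ee_pos(),readout.read_ft_force())
P=D-.12*BX+[0,0,.128]
print("stop",bot.move_l(P,q,feed=.08,force_limit=12),readout.read_ee_pos(),readout.read_ft_force(),readout.read_q(),readout.read_time_s())
```

```text
roof corner [0.764 0.205 0.194] [0.00010507]
hit False
0.03277237114111679 [0.5003237  0.05868978 0.12845718] [-0.97767703  0.62320911  6.89608925]
stop False [0.50765819 0.15687817 0.1284777 ] [-0.96366617 -3.81264795  6.79701782] [-1.06255368  0.53719297  0.90780913  1.9607945  -0.53833126  0.90381593
 -1.26498507] 16.8333
```

Run:
```python
from h import *
from station import bot,jaws,readout,imaging
import cv2
q,z=ori([0,0,-1],-BY); h=np.array([0,0,.128])
for s,lim in((-.04,8),(.061,8)):
    print(s,bot.move_l(D+s*BX+h,q,feed=.06,force_limit=lim),(p:=np.array(readout.read_ee_pos())),"bay x,y",(p-D)@BX,(p-D)@BY,readout.read_ft_force())
print(readout.read_time_s())
f={n:imaging.grab_frame(n)["image"] for n in("scene","top")}
a=cv2.resize(f["scene"][200:360,360:500],None,fx=3,fy=3); b=cv2.resize(f["top"][90:250,150:270],None,fx=3,fy=3)
cv2.imwrite("pics/inbay.png",np.hstack([a,b]))
```

```text
-0.04 True [0.508658   0.15680503 0.12856973] bay x,y -0.11873272376316438 -0.0007165511718679039 [-4.51326662 -1.53621213 11.44534418]
0.061 True [0.50977564 0.15687433 0.12874779] bay x,y -0.11762099596723123 -0.000850683237920965 [-5.73994783 -1.39922977 13.29141987]
17.5333
```

View pics/inbay.png

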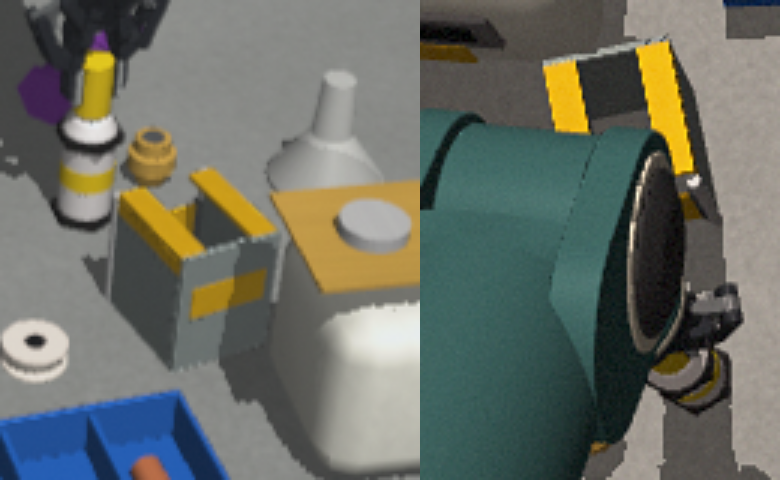

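The two pushes stopped on bench drag because the canister is pressed down with about 13 N. It is upright at crop (88,150), and the bay is untouched. I'll ease it up 1–2 mm and continue, which stays well under the 15 mm limit.

Run:
```python
from h import *
from station import bot,jaws,readout,imaging
import cv2
q,z=ori([0,0,-1],-BY); p=np.array(readout.read_ee_pos())
for i in range(6):
    p[2]+=.0005; bot.move_l(p,q,feed=.02); F=readout.read_ft_force()
    if F[2]<1: break
print("raised",i,p[2],F)
h=np.array([0,0,p[2]])
for s in(-.04,.061):
    hit=bot.move_l(D+s*BX+h,q,feed=.06,force_limit=10); e=np.array(readout.read_ee_pos())
    print(s,hit,"bay x,y",(e-D)@BX,(e-D)@BY,readout.read_ft_force())
    if hit: break
print(readout.read_time_s())
f={n:imaging.grab_frame(n)["image"] for n in("scene","top")}
a=cv2.resize(f["scene"][200:360,360:500],None,fx=3,fy=3); b=cv2.resize(f["top"][90:250,150:270],None,fx=3,fy=3)
cv2.imwrite("pics/inbay2.png",np.hstack([a,b]))
```

```text
raised 0 0.1292120377928395 [-0.74174668  0.54811247 -2.18599264]
-0.04 False bay x,y -0.04023707973257538 6.795061108853761e-05 [ 0.3878378  -0.2713747  -2.37317049]
0.061 False bay x,y 0.06083222520751959 0.00010698964484521885 [-0.40477149  0.18841359 -1.87669573]
21.1667
```

View pics/inbay2.png

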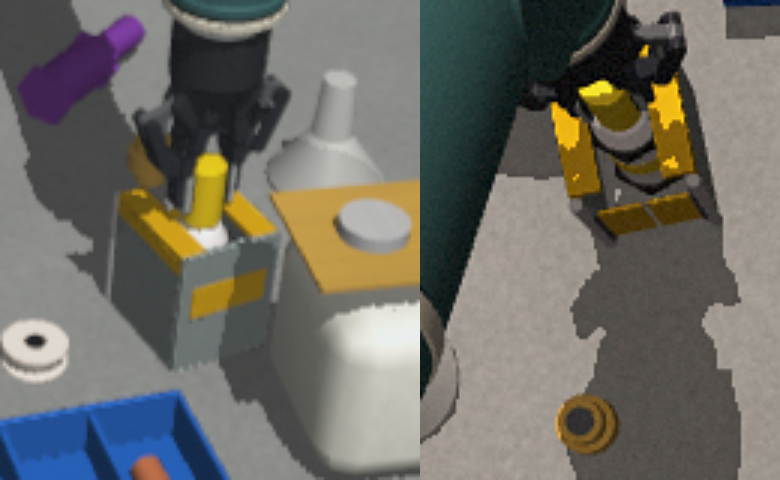

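The canister is inside the slot and both leaves lie shut across the doorway at (650,212). I'll lower it the last fraction, release, retreat and verify.

Run:
```python
from h import *
from station import bot,jaws,readout,imaging
import cv2
q,z=ori([0,0,-1],-BY); p=np.array(readout.read_ee_pos())
bot.move_l(p-[0,0,.002],q,feed=.01,force_limit=2)
print(readout.read_ee_pos(),readout.read_ft_force())
jaws.gripper_to(.065,60)
p=np.array(readout.read_ee_pos())
bot.move_l(p+[0,0,.12],q,feed=.12)
bot.move_l(p-.25*BX+[0,0,.16],q,feed=.3)
bot.sleep(.3)
f={n:imaging.grab_frame(n) for n in("scene","top")}; pickle.dump(f,open("f3.pkl","wb"))
a=cv2.resize(f["scene"]["image"][200:360,360:500],None,fx=3,fy=3); b=cv2.resize(f["top"]["image"][90:250,150:270],None,fx=3,fy=3)
cv2.imwrite("pics/final.png",np.hstack([a,b])); print(readout.read_gripper_force(),readout.read_time_s())
```

```text
[0.68536319 0.19017788 0.12853749] [-2.23248417  0.78375055  6.83966689]
0.0 25.0083
```

View pics/final.png

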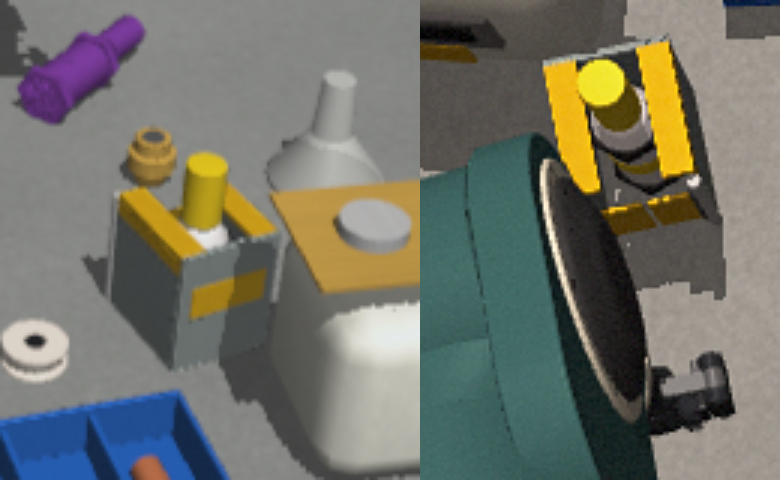

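The canister stands free in the bay, cap top at picture (601,82), the leaves are shut and the hand is clear. I'll check the cap position numerically and hand in if it is in range.

Run:
```python
from h import *
from station import bot
f=pickle.load(open("f3.pkl","rb"))["top"]
p=w(f,210.3,117.3,.17); v=p-D; x,y=v@BX,v@BY; print(p.round(4),"bay",x,y)
if .05<x<.075 and abs(y)<.01: print(bot.job_done())
```

```text
[0.6853 0.1895 0.17  ] bay 0.06094709393101795 -0.0004975006583006927
the job is handed in; nothing more can be done
None
```

The job is handed in: the yellow canister stands upright and released in the yellow bay, 61 mm behind the doorway and within 1 mm of its middle by the top camera, with both gate leaves looking shut in the last picture and nothing else on the bench seen to move; it was slid to the gate on the bench, then carried through lifted by under 1 mm because of drag.

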